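# Find the dropped cupboard door with a feeler

### The job

One of the two doors of the low tea cupboard on the counter has dropped. Hold the feeler flat on the counter and slide its blade gently, straight in, under the middle of the left door and after that the right door (as you face them): under a good door the blade goes in almost to the handle, at the dropped door it jams at the lower edge. Lay the feeler back down flat on the counter in front of the cupboard, with the blade clear of the doors, and put the roll of tape flat on the cupboard roof over the door that jammed; leave the other things where they are.

Things in the scene. Friction and masses are not known exactly. Their poses are not given: they have to be found in the camera images.
- feeler: Feeler, flat on the counter, 0.12 kg: black handle 100 mm long (x), 24 wide (y), 30 high; from its front, at the underside, sticks a steel blade 60 mm long, 25 wide, 5 thick, round at the end. Origin: on the underside, 55 mm behind the handle's front face, 45 mm ahead of its rear end; x points along the blade, z up. Take the handle across y, from above.
- feeler_tip (a point): End of the feeler's blade, 115 mm ahead (+x) of the feeler's origin and 2.5 mm above its underside.
- cupboard: Low wooden cupboard, fixed to the counter: 304 mm wide (y), 124 mm deep (x), flat roof with its top at 95 mm. Origin: centre of its underside at counter height; x points from the doors to the back, y to the left. The fronts of the doors lie 60 mm in front of the origin (x = -60 mm), the doors' middles 74.5 mm left and right of it.
- door_a: One cupboard door (left or right one), fixed: light wooden panel 146 mm wide, 12 mm thick, small steel knob 60 mm up, 16 mm proud. Origin: middle of its front face, at counter height; x into the cupboard, y to the left. The gap under the door to the counter is 8 mm if good, 2.5 mm if dropped; which door has dropped is not told. The space under a good door is 72 mm deep.
- door_b: The other cupboard door (left or right one), fixed: light wooden panel 146 mm wide, 12 mm thick, small steel knob 60 mm up, 16 mm proud. Origin: middle of its front face, at counter height; x into the cupboard, y to the left. The gap under the door to the counter is 8 mm if good, 2.5 mm if dropped; which door has dropped is not told. The space under a good door is 72 mm deep.
- tape_roll: Roll of black tape lying flat on the counter, 53 mm across, 19 mm high, 0.05 kg; take it across its outside. Origin: centre of its underside, z up.
- cup: Green espresso cup with a handle, 65 x 91 x 52 mm, upright. Origin: centre of its underside. Leave alone.
- bell: Counter bell, a dome 69 mm across and 50 mm high. Origin: centre of its underside. Leave alone.
- stamp: Wooden hand stamp 30 x 42 x 52 mm. Origin: centre of its underside. Leave alone.
Mind the look-alikes: they are no part of the job. What is meant by the tape_roll is not pink or purple, and is the smaller of those in its own colour.

How it is judged:
By the outcome, as a careful person would: the job done as asked, in the order asked, and still so for the second after the job is handed in, with the robot touching nothing.
It also fails if it takes over 67 s, if anything falls off the work surface, if the arm or the gripper's body presses on something with over 40 N, if the wrist force passes 120 N, or if a joint passes its speed limit or range.

### The arm

A 7-joint arm with a two-finger parallel gripper is mounted at the origin on a cart in front of the work surface, level with it; the furniture and walls round the work are solid. World frame = base frame: x ahead of the robot, y to its left, z up, the work surface at z = 0. Lengths are in m, angles in rad, forces in N, time in s.
With the tool pointing down it reaches from about 0.35 to 0.775 m from the base axis. Payload 3.1 kg.
Tool frame: the origin (TCP) lies midway between the tips of the shut fingers; the grasp point (between the pads) lies 19 mm behind it (manip.tcp_to_grasp is the distance from the TCP to the grasp point, in m); z points along the fingers, y is the line along which they close (so a half turn about z gives the same grasp; the last joint's range is limited). The gripper opens to 85 mm and grips with 20 to 120 N. Pads are 22 mm wide; open, the fingers measure 114 mm over their backs; the gripper's body (76 mm by 85 mm) begins 54 mm behind the grasp point. The pads swing forward as they close: fully open they stand 13 mm farther back than shut.
Start: joints at [-1.387, 0.311, 0.014, 1.512, -0.004, 1.319, -0.027], TCP at [0.123, 0.536, 0.231] pointing down, gripper open.
Joint ranges: [-2.7, 2.7], [-0.3, 1.91], [-1.27, 1.3], [0.12, 2.57], [-1.44, 4.58], [0.2, 2.03], [-3.05, 3.05]. Speed limits (rad/s): [2.79, 2.79, 3.14, 3.14, 3.14, 3.14, 3.14].

### API

Orientations are given as a unit quaternion [x, y, z, w].
In Python, from plant import manip gives the robot as it stands.
- The arm moves only by the tool jog_arm, never from a script. Its argument "deltas" is one flat list of numbers, 6 for each row, row after row: the shift along the world's x, y, z in cm, then the turn, a rotation vector about the world's x, y, z in degrees. In form: [tx, ty, tz, wx, wy, wz, tx, ty, tz, wx, wy, wz, ...]. A call has 1 to 10 rows; each row is the pose to reach, as a shift and turn from the pose commanded when the call began; what a row does not reach only later rows make up. A row lasts 1/10 s, in which the tool goes at most 50 mm and 8.59 degrees, less where a joint would pass 70% of its speed; a pose out of reach is approached as far as the arm can. A call with a gripper value outside its range is refused whole. "hand" is the opening, from 0 (shut) to 1 (fully open), set as the call begins (left out, the last holds). The fingers move at their own pace and stop on an object; "squeeze" is the grip in N (left out, the last holds). Time passes only in rows, so rows that repeat a pose let the fingers close. It gives the time, the measured TCP pose, the force, the opening and the grip force at its end, in the units of the state.
- manip.get_obs(): the state, without advancing time (a new reading comes with each control period).
- manip.get_image(name): name is "scene" or "top" or "wrist"; returns the picture (384x512x3 uint8, red, green, blue); there is no depth.
- manip.get_calibration(name): a dict with "fx", "fy", "cx", "cy" (pixels), "D" ([k1, k2, p1, p2, k3] as OpenCV has them; the pictures are not rectified), "view" (4x4, takes a point from world to camera coordinates). Camera axes: x right, y up, looking along -z (the intrinsics and any distortion apply to the point x, -y, -z); pixel columns grow to the right and rows downward; lengths in m; the calibration is good to about 2 mm. A picture is of the moment at which its call begins: read the wrist's pose just before it. get_calibration takes no time and is no camera call; for the wrist camera it gives the pose at the moment of the call.
- manip.close_job(): hands the job in; it is judged then, once.
Trained networks look in the newest picture that a camera, given by its name, has taken for a name from the list of things; names that differ only in an ending like _2 or _b are one class to them, and where a whole thing is asked for, a point or a joint stands for the part that bears it (a point fixed in the world has none). Each returns a list of dicts, best first, with "confidence" (0 to 1); they miss things now and then, are a little off and sometimes report something else, mostly with a low value. They report only what shows in the picture. A call takes as long as a camera call. They do not tell look-alikes from the thing itself.
- manip.recognise(name, camera): "rect" ([left, top, width, height] in pixels, round what is visible of it).
- manip.trace(name, camera): "mask" (384x512 bool, what is visible of it) and "rect" ([left, top, width, height] in pixels, round what is visible of it).
- manip.tip_of(name, camera): "position" ([column, row] in pixels: a listed point, or the origin of a listed thing).
The state is a dict: "clock": time; "q": joint angles; "qvel": joint speeds; "effort": joint torques, N m; "eef_pos": TCP position; "orientation": TCP orientation; "wrist_force": force on the tool from outside, world axes, zero at the start; "torque": the same for the moment, N m; "opening": finger opening in m; "gripper_force": force on a finger pad.
Only numpy, scipy, OpenCV 4.12 (cv2) and the standard library are available. Lean on these libraries where they do the work, as an engineer would, in place of code of your own. Each camera call takes 0.05 s, during which the arm holds its last target. There are 200 camera calls.

## Working session

There is one attempt and no reset: what is moved stays moved. The work goes in short steps, Python scripts to look and compute and a tool call to move; the robot and the scene stay as the last step left them, time stands still between calls to the robot, and variables do not carry over. Pictures are saved under pics/ and viewed, at most 10 in all, crops included, and the job is handed in when it is done.

Besides the shell and the picture viewer there is one more tool, called after ">>>" as a command line: name --argument value ..., lists and objects as JSON in quotes. jog_arm: Moves the arm, as the interface text tells. Its arguments: {"type":"object","properties":{"deltas":{"type":"array","items":{"type":"number"}},"hand":{"type":"number"},"squeeze":{"type":"number"}},"required":["deltas"]}

```bash
mkdir -p pics; ls
cat > h.py <<'E'
import numpy as np, cv2
from plant import manip
def ray(cal,px):
    K=np.array([[cal['fx'],0,cal['cx']],[0,cal['fy'],cal['cy']],[0,0,1.]])
    p=cv2.undistortPoints(np.array(px,float).reshape(-1,1,2),K,np.array(cal['D'],float)).reshape(-1,2)
    V=np.array(cal['view']); d=np.c_[p[:,0],-p[:,1],-np.ones(len(p))]@V[:3,:3]
    return -V[:3,:3].T@V[:3,3], d
def at(cal,px,z):
    o,d=ray(cal,px); return o+d*((z-o[2])/d[:,2])[:,None]
def proj(cal,P):
    V=np.array(cal['view']); c=np.atleast_2d(P)@V[:3,:3].T+V[:3,3]
    K=np.array([[cal['fx'],0,cal['cx']],[0,cal['fy'],cal['cy']],[0,0,1.]])
    return cv2.projectPoints((c*[1,-1,-1]).reshape(-1,1,3),np.zeros(3),np.zeros(3),K,np.array(cal['D'],float))[0].reshape(-1,2)
def save(im,n): cv2.imwrite('pics/'+n,im[:,:,::-1])
E
python3 - <<'E'
from h import *
a=manip.get_image('scene');b=manip.get_image('top')
np.save('top.npy',b);np.save('scene.npy',a)
save(a,'scene0.png');save(b,'top0.png')
for c in ('scene','top'):
    k=manip.get_calibration(c);print(c,k['fx'],k['D'],(-np.array(k['view'])[:3,:3].T@np.array(k['view'])[:3,3]).round(3))
for n in ['feeler','feeler_tip','tape_roll','cupboard','door_a']:
    for c in ['top','scene']:
        print(n,c,[(np.round(r['position'],1).tolist(),round(r['confidence'],2)) for r in manip.tip_of(n,c)])
print(manip.get_obs())
E
```

```text
pics
scene 420.97514133511453 [-0.12822911  0.          0.          0.          0.        ] [-0.058 -0.943  0.721]
top 468.7542081100335 [0.06810209 0.         0.         0.         0.        ] [0.168 0.052 1.651]
feeler top [([350.4, 201.0], 0.61), ([361.2, 165.5], 0.16)]
feeler scene [([300.8, 274.7], 0.72), ([327.7, 253.1], 0.41)]
feeler_tip top [([332.6, 176.4], 0.88)]
feeler_tip scene [([328.1, 248.4], 0.56)]
tape_roll top [([123.5, 194.4], 0.76), ([162.1, 204.2], 0.56), ([191.7, 211.4], 0.52), ([193.8, 242.0], 0.46)]
tape_roll scene [([185.6, 191.5], 0.67), ([208.8, 169.8], 0.6), ([204.1, 157.4], 0.57), ([212.9, 179.8], 0.45)]
cupboard top [([253.2, 160.3], 0.95), ([276.3, 179.2], 0.6)]
cupboard scene [([285.3, 199.1], 0.97), ([282.9, 215.5], 0.65)]
door_a top [([235.7, 179.6], 0.66), ([273.3, 179.4], 0.61), ([175.2, 168.5], 0.44)]
door_a scene [([258.7, 195.9], 0.9), ([287.1, 204.1], 0.66), ([282.6, 219.3], 0.58)]
{'clock': 0.6, 'q': array([-1.38669745,  0.31086093,  0.01395732,  1.51151786, -0.00437983,
        1.31919981, -0.02719067]), 'qvel': array([-0.00021555, -0.00053854, -0.00015264, -0.00157514, -0.00141533,
       -0.00057175, -0.00117611]), 'effort': array([-2.06331638e-04, -3.79575491e+01,  1.45554389e-01, -2.30741715e+01,
        1.22741019e-02,  2.17109693e-03,  1.68495873e-06]), 'eef_pos': array([0.1230929 , 0.5360566 , 0.23131797]), 'orientation': array([1.12594811e-01, 9.93640985e-01, 2.11387778e-05, 1.54307151e-05]), 'wrist_force': array([-0.63754254, -0.21170178,  0.39066457]), 'torque': array([-0.00818561, -0.00371904,  0.01112589]), 'gripper_force': 0.0, 'opening': 0.08559992004234857}
```

View pictures.

View pics/scene0.png

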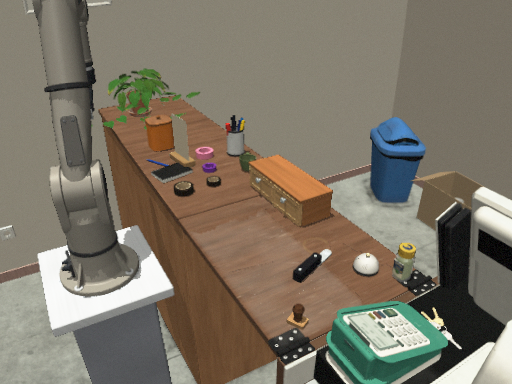

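View pics/top0.png

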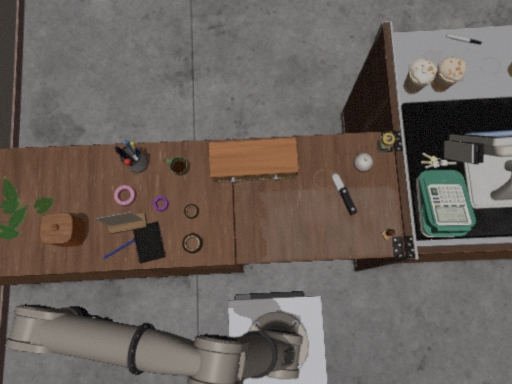

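Scene: the cupboard is at (290,190) in scene and (253,158) in top. The feeler is at (312,266) / (344,194), with its blade pointing toward the cupboard side. Tape rolls in top: pink (124,195), purple (161,203), small black (191,211) and large black (193,242). The small black one fits, being neither pink nor purple and the smaller of the two black ones. I'll measure and crop to confirm.

Run:
```python
from h import *
b=np.load('top.npy');k=manip.get_calibration('top')
manip.get_image('top')
for n,z in [('feeler',.02),('tape_roll',.01),('cupboard',.095)]:
    for r in manip.trace(n,'top')[:4]:
        m=r['mask'].astype(np.uint8)
        ys,xs=np.nonzero(m)
        P=at(k,np.c_[xs,ys],z)[:,:2].astype(np.float32)
        R=cv2.minAreaRect(P*1000)
        print(n,round(r['confidence'],2),np.round(r['rect']),'mean',P.mean(0).round(4),'rect',np.round(R[0],1),np.round(R[1],1),round(R[2],1))
        if n!='tape_roll': print(cv2.boxPoints(R).round(1).tolist())
for n in ['feeler','feeler_tip']:
    for r in manip.tip_of(n,'top')[:1]: print(n,at(k,[r['position']],.0))
c1=cv2.resize(b[190:260,150:240],None,fx=6,fy=6,interpolation=cv2.INTER_CUBIC)[:, :400]
c2=cv2.resize(b[125:225,200:375],None,fx=4.5,fy=4.5,interpolation=cv2.INTER_CUBIC)
im=np.zeros((600,800,3),np.uint8)
c1=cv2.resize(b[195:260,160:225],(250,250),interpolation=cv2.INTER_CUBIC)
c2=cv2.resize(b[130:225,200:375],(640,347),interpolation=cv2.INTER_CUBIC)
im[:250,:250]=c1; im[250:597,:640]=c2
a=np.load('scene.npy'); im[:250,260:760]=cv2.resize(a[150:275,150:400],(500,250),interpolation=cv2.INTER_CUBIC)
save(im,'crop1.png')
```

```text
feeler 0.85 [332. 174.  24.  41.] mean [ 0.4973 -0.2649] rect [ 498.9 -264.8] [158.9  34.3] 23.6
[[419.20001220703125, -280.8999938964844], [432.8999938964844, -312.29998779296875], [578.5, -248.8000030517578], [564.7999877929688, -217.39999389648438]]
tape_roll 0.78 [182. 237.  21.  16.] mean [0.3448 0.2793] rect [347.4 279.4] [60.  59.3] 87.2
tape_roll 0.57 [183. 206.  10.   7.] mean [0.4748 0.2917] rect [474.8 291.8] [11.8 32.4] 39.2
tape_roll 0.56 [117. 187.  19.  18.] mean [0.5294 0.5141] rect [529.9 513.6] [75.4 69.1] 87.4
cupboard 0.88 [208. 137.  92.  42.] mean [0.623 0.052] rect [623.1  50.9] [128.7 307. ] 1.0
[[556.2000122070312, 203.3000030517578], [561.4000244140625, -103.69999694824219], [690.0999755859375, -101.5], [684.7999877929688, 205.5]]
feeler [[ 0.47494659 -0.28569865  0.        ]]
feeler_tip [[ 0.56735403 -0.22750628  0.        ]]
```

View pics/crop1.png

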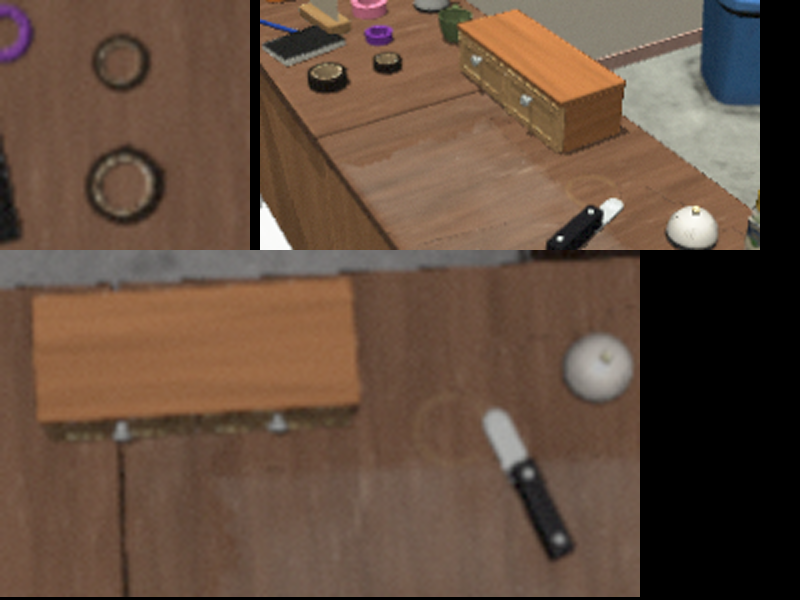

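Confirmed: the small black roll at top (191,211) is clearly smaller than the one at (193,242). Next I move over the cupboard front and look from near.

>>> jog_arm --deltas '[3,-3,1,0,0,-7,7,-6.5,2,0,0,-14,10.5,-10,3,0,0,-21,14,-13.5,4,0,0,-28,17.5,-17,5,0,0,-35,21,-20.5,6,0,0,-42,24.5,-24,7,0,0,-49,28,-27.5,7,0,0,-56,31,-30,7,0,0,-63,32,-31,7,0,0,-70]' --hand 1 --squeeze 40

```text
clock: 1.9
eef_pos: [0.4471, 0.2203, 0.3019]
orientation: [0.668, 0.744, 0.0, 0.002]
wrist_force: [-0.7, -0.2, -0.4]
opening: 0.0853
gripper_force: 0.0
```

```bash
cat > look.py <<'E'
from h import *
import sys
k=manip.get_calibration('wrist'); im=manip.get_image('wrist'); save(im,sys.argv[1])
o=manip.get_obs(); print(o['clock'],o['eef_pos'].round(4),o['orientation'].round(3),o['q'].round(2))
V=np.array(k['view']);print('cam',(-V[:3,:3].T@V[:3,3]).round(3),'up',V[1,:3].round(2))
np.savez(sys.argv[1].replace('.png','')+'.npz',im=im,**{x:np.array(k[x]) for x in k})
for n in sys.argv[2:]:
    for r in manip.trace(n,'wrist')[:3]:
        ys,xs=np.nonzero(r['mask']); z={'feeler':.015,'tape_roll':.019,'cupboard':.095}.get(n,0)
        P=at(k,np.c_[xs,ys],z)[:,:2].astype(np.float32)*1000; R=cv2.minAreaRect(P)
        print(n,round(r['confidence'],2),np.round(r['rect']),np.round(R[0],1),np.round(R[1],1),round(R[2],1))
E
python3 look.py w1.png cupboard tape_roll
```

```text
1.95 [0.4473 0.2201 0.3017] [0.669 0.743 0.    0.002] [-0.89  0.18  0.48  1.53 -0.08  1.45 -0.31]
cam [0.439 0.286 0.444] up [-0.1   0.96 -0.26]
tape_roll 0.97 [252.  85.  44.  37.] [461.4 278.3] [50.7 48.4] 6.4
tape_roll 0.92 [292.   0.  44.  37.] [494.5 380.1] [50.9 44. ] 7.2
```

View pics/w1.png

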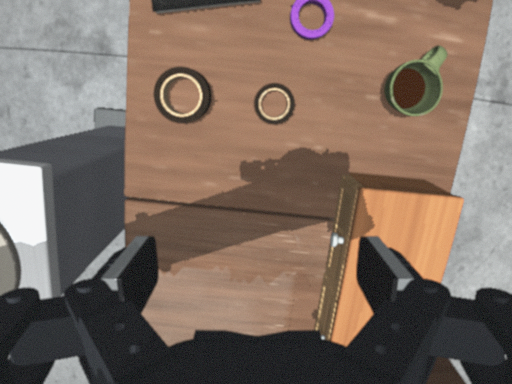

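The wrist view shows the small black roll at (274,104), the larger black at (183,95), purple at (312,17), and the cupboard's left roof edge from (358,188) to (462,197). Next I move over the feeler.

Run:
```python
from h import *
d=dict(np.load('w1.npz'))
print(at(d,[[358,188],[462,197],[330,345],[438,300]],.095).round(4))
k=manip.get_calibration('top')
# roof corners in crop c2: crop px -> top px
s=175/640; C=np.array([[33,43],[349,28],[359,152],[42,170]])*s+[200,130]-.5
print(C, at(k,C,.095).round(4))
```

```text
[[ 0.5594  0.2012  0.095 ]
 [ 0.681   0.2038  0.095 ]
 [ 0.5652 -0.0066  0.095 ]
 [ 0.6889  0.0703  0.095 ]]
[[208.5234375 141.2578125]
 [294.9296875 137.15625  ]
 [297.6640625 171.0625   ]
 [210.984375  175.984375 ]] [[ 0.6898  0.2024  0.095 ]
 [ 0.6906 -0.0977  0.095 ]
 [ 0.5689 -0.0996  0.095 ]
 [ 0.5655  0.1973  0.095 ]]
```

>>> jog_arm --deltas '[0.5,-5,0,0,0,-7,1,-10,0,0,0,-14,1.5,-15,0,0,0,-21,2,-20,0,0,0,-28,2,-25,0,0,0,-35,2,-30,0,0,0,-42,1.5,-35,0,0,0,-49,1,-40,-2,0,0,-56,0.5,-44,-4,0,0,-63,0,-46,-5,0,0,-70]'

```text
clock: 3.05
eef_pos: [0.4417, -0.2356, 0.2498]
orientation: [0.973, 0.232, -0.001, -0.0]
wrist_force: [-0.1, -0.4, 0.1]
opening: 0.0854
gripper_force: 0.0
```

```bash
python3 look.py w2.png feeler cupboard
```

```text
3.1 [ 0.4398 -0.2377  0.2488] [ 0.974  0.228 -0.002  0.   ] [-0.29  0.27  0.95  1.63 -0.22  1.35 -0.43]
cam [ 0.5   -0.206  0.392] up [ 0.86  0.44 -0.26]
feeler 0.84 [286.  50.  38. 144.] [ 497.7 -267.8] [158.3  28.7] 20.4
```

View pics/w2.png

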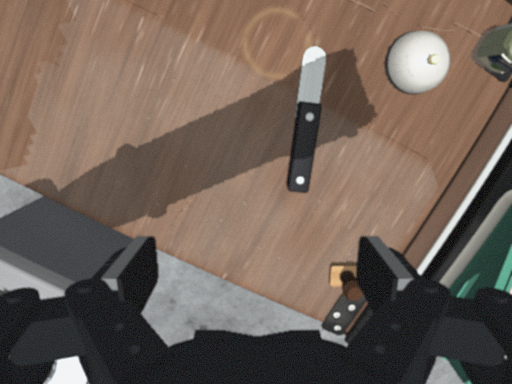

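Feeler in the wrist view: blade tip (316,47), rivets (310,117) and (300,181), rear end (298,191), with bell at (418,62) and stamp at (345,280) clear of it.

Run:
```python
from h import *
d=dict(np.load('w2.npz')); im=d['im']
hsv=cv2.cvtColor(im,cv2.COLOR_RGB2HSV); g=im.max(2)
# handle: dark region in window
w=np.zeros(g.shape,np.uint8); w[98:196,280:328]=1
m=((g<45)&(w>0)).astype(np.uint8); m=cv2.morphologyEx(m,cv2.MORPH_CLOSE,np.ones((9,9)))
n,l,s,c=cv2.connectedComponentsWithStats(m); i=1+s[1:,4].argmax(); print(s[i])
ys,xs=np.nonzero(l==i); P=at(d,np.c_[xs,ys],.03)[:,:2].astype(np.float32)*1000
print(cv2.minAreaRect(P))
R=at(d,[[310,117],[300,181]],.03); T=at(d,[[315,47]],.004)
v=R[0]-R[1]; print(R,T,np.degrees(np.arctan2(v[1],v[0])))
v=T[0]-R[1]; print(np.degrees(np.arctan2(v[1],v[0])))
o=manip.get_obs()['eef_pos'];print(o)
```

```text
[ 288  103   33   83 1195]
((474.288818359375, -273.9965515136719), (90.67684936523438, 24.815629959106445), 20.09501838684082)
[[ 0.50477564 -0.26585036  0.03      ]
 [ 0.43838393 -0.28997088  0.03      ]] [[ 0.5741582  -0.23861588  0.004     ]] 19.966400228083007
20.71852728023859
[ 0.44283789 -0.23280883  0.25043682]
```

>>> jog_arm --deltas '[0.5,-2.5,-2,0,0,-3.5,1,-4.9,-6,0,0,-6.8,1,-4.9,-10,0,0,-6.8,1,-4.9,-14,0,0,-6.8,1,-4.9,-17,0,0,-6.8,1,-4.9,-19,0,0,-6.8,1,-4.9,-19,0,0,-6.8,1,-4.9,-19,0,0,-6.8]'

```text
clock: 4.0
eef_pos: [0.4551, -0.2807, 0.0618]
orientation: [0.984, 0.179, 0.001, -0.001]
wrist_force: [0.1, 0.0, -0.4]
opening: 0.0856
gripper_force: 0.0
```

```bash
python3 look.py w3.png feeler
python3 - <<'E'
from h import *
print(manip.get_obs()['eef_pos'],manip.get_obs()['orientation'])
E
```

```text
4.05 [ 0.4553 -0.2818  0.0626] [0.984 0.178 0.001 0.   ] [-0.08  0.56  0.84  1.8  -0.49  1.   -0.26]
cam [ 0.516 -0.257  0.204] up [ 0.9   0.34 -0.26]
feeler 0.68 [240.   1.  49. 269.] [ 491.2 -270. ] [153.3  25.6] 20.2
[ 0.45517381 -0.28248927  0.06297132] [9.84107851e-01 1.77563604e-01 1.57182868e-03 6.57864120e-04]
```

View pics/w3.png

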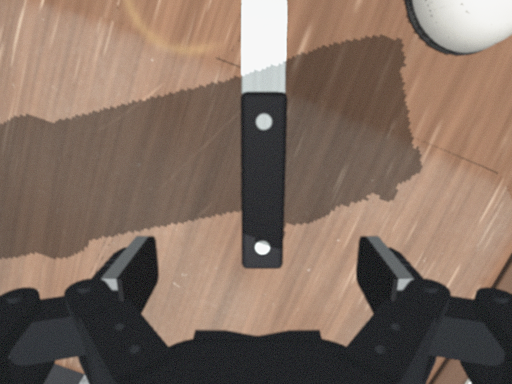

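Run:
```python
from h import *
d=dict(np.load('w3.npz'))
P=at(d,[[243,94],[285.5,94],[282,267],[243,267],[264,121],[262,247]],.03); print(P.round(4))
f=P[:2].mean(0)[:2]; r=P[2:4].mean(0)[:2]; u=(f-r)/np.linalg.norm(f-r)
print(np.linalg.norm(f-r),np.degrees(np.arctan2(u[1],u[0])),'origin',f-.055*u,r+.045*u,'grasp-15',(f-.07*u+r+.03*u)/2)
```

```text
[[ 0.5142 -0.2505  0.03  ]
 [ 0.5217 -0.2704  0.03  ]
 [ 0.4318 -0.3043  0.03  ]
 [ 0.4239 -0.2833  0.03  ]
 [ 0.5054 -0.2651  0.03  ]
 [ 0.4396 -0.2891  0.03  ]]
0.09609765278759856 20.32797021828668 origin [ 0.46639869 -0.27954976] [ 0.470058   -0.27819411] grasp-15 [ 0.45416256 -0.28408283]
```

>>> jog_arm --deltas '[0,-0.1,-2,0,0,0,0,-0.1,-4,0,0,0,0,-0.1,-5.2,0,0,0,0,-0.1,-5.8,0,0,0,0,-0.1,-5.8,0,0,0,0,-0.1,-5.8,0,0,0]'

```text
clock: 4.7
eef_pos: [0.4537, -0.2844, 0.0041]
orientation: [0.984, 0.176, 0.001, 0.001]
wrist_force: [-0.1, -0.3, 0.0]
opening: 0.0855
gripper_force: 0.0
```

>>> jog_arm --deltas '[0,0,0,0,0,0,0,0,0,0,0,0,0,0,0,0,0,0,0,0,0,0,0,0,0,0,0,0,0,0,0,0,0,0,0,0,0,0,0,0,0,0,0,0,0,0,0,0]' --hand 0 --squeeze 50

```text
clock: 5.5
eef_pos: [0.4534, -0.2843, 0.0037]
orientation: [0.984, 0.176, 0.0, 0.0]
wrist_force: [0.7, -0.1, 3.5]
opening: 0.0232
gripper_force: 50.0
```

>>> jog_arm --deltas '[0,0,1.5,0,0,0,-2,1,4,0,0,-3,-4.5,4,5,0,0,-8,-6.1,8,5,0,0,-14,-6.1,13,5,0,0,-19,-6.1,18,5,0,0,-19,-6.1,23,5,0,0,-19,-6.1,28,5,0,0,-19,-6.1,33,5,0,0,-19,-6.1,37,5,0,0,-19]'

```text
clock: 6.5
eef_pos: [0.3912, 0.0894, 0.0537]
orientation: [1.0, 0.012, -0.0, -0.001]
wrist_force: [1.0, -0.6, -0.5]
opening: 0.0229
gripper_force: 49.6
```

>>> jog_arm --deltas '[0,3,0,0,0,0,0,4,0,0,0,0,0,4,0,0,0,0,0,4,0,0,0,0,0,4,0,0,0,0]'

```text
clock: 7.0
eef_pos: [0.3921, 0.124, 0.0534]
orientation: [1.0, 0.009, -0.0, 0.0]
wrist_force: [1.2, -0.2, -0.2]
opening: 0.0231
gripper_force: 49.6
```

```bash
python3 look.py w4.png feeler
python3 - <<'E'
from h import *
print(manip.get_obs()['eef_pos'],manip.get_obs()['orientation'])
for n in ['feeler_tip','door_a','cupboard']: print(n,[(np.round(r['position'],1),round(r['confidence'],2)) for r in manip.tip_of(n,'wrist')[:3]])
E
```

```text
7.05 [0.3922 0.1242 0.0534] [ 1.     0.009 -0.     0.   ] [-1.2   0.37  1.04  2.13 -0.43  0.86 -1.46]
cam [0.457 0.126 0.195] up [ 0.96  0.02 -0.26]
feeler 0.67 [226.   2.  67. 333.] [408.  124.5] [191.9  36.7] 0.6
[0.39217799 0.1244231  0.05339775] [ 9.99956525e-01  9.32420005e-03 -7.10864103e-05  4.48338890e-05]
feeler_tip []
door_a []
cupboard []
```

View pics/w4.png

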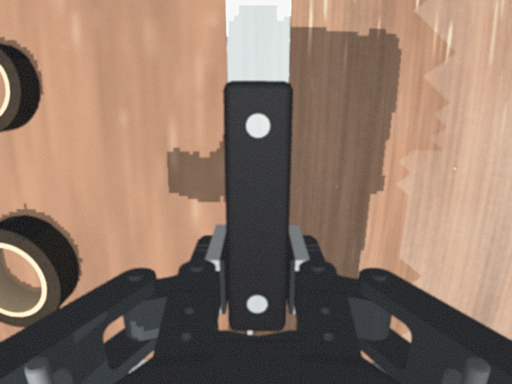

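>>> jog_arm --deltas '[0,0.1,-2,0,0,0,0,0.1,-4,0,0,0,0,0.1,-4.8,0,0,0,0,0.1,-5,0,0,0,0,0.1,-5,0,0,0,0,0.1,-5,0,0,0]'

```text
clock: 7.85
eef_pos: [0.3926, 0.1269, 0.0037]
orientation: [1.0, 0.011, 0.0, -0.0]
wrist_force: [0.3, -1.2, -0.5]
opening: 0.0231
gripper_force: 49.6
```

Run:
```python
from h import *
d=dict(np.load('w4.npz'))
P=at(d,[[258.5,82],[258,329]],.0534-.0037+.03); print(P, P[0,0]-.3922)
o=manip.get_obs();print(o['eef_pos'],o['wrist_force'],o['torque'])
print(np.degrees(2*np.arctan2(o['orientation'][1],o['orientation'][0])),o['orientation'])
im=manip.get_image('scene');k=manip.get_calibration('scene')
for n in ['feeler_tip','feeler','door_a','cupboard']:
  for r in manip.tip_of(n,'scene')[:3]: print(n,r['position'],r['confidence'],at(k,[r['position']],.0025)[0].round(4))
save(cv2.resize(im[150:270,180:340],(800,600),interpolation=cv2.INTER_CUBIC),'s5.png')
```

```text
[[0.46162033 0.12508312 0.0797    ]
 [0.36513629 0.12335828 0.0797    ]] 0.0694203337297275
[0.39264557 0.12691596 0.00366595] [ 0.27626935 -1.18728701 -0.48241239] [-0.00946181  0.05617872  0.01547414]
1.2393888869380991 [ 9.99941413e-01  1.08154965e-02  4.31494931e-04 -9.22177092e-05]
feeler_tip [248.7, 195.6] 0.63 [0.5256 0.1302 0.0025]
feeler [215.4, 207.7] 0.78 [0.3958 0.1165 0.0025]
feeler [260.5, 194.8] 0.4 [0.5627 0.1149 0.0025]
door_a [261.0, 193.3] 0.89 [0.5693 0.1228 0.0025]
cupboard [285.9, 202.7] 0.9 [0.6089 0.0292 0.0025]
cupboard [247.3, 198.4] 0.61 [0.5127 0.1164 0.0025]
```

View pics/s5.png

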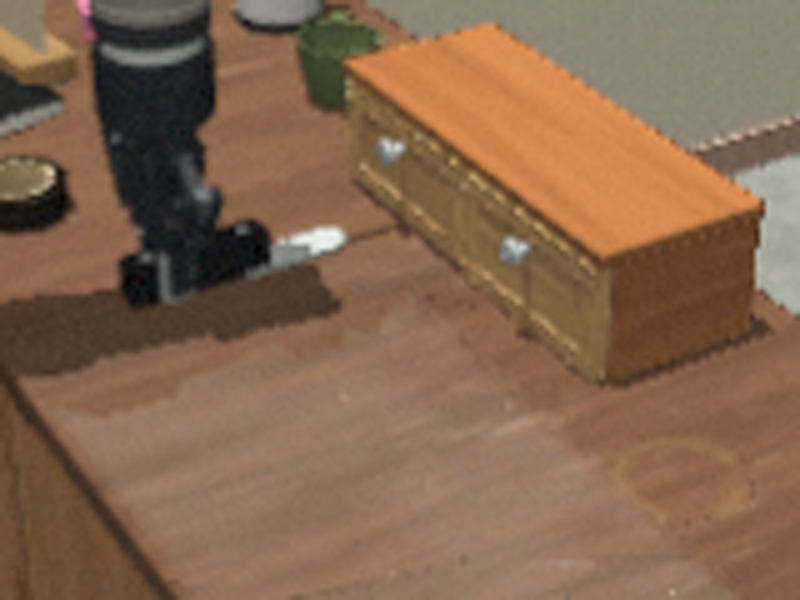

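Blade tip is at crop (340,237), in front of the left door's middle and flat on the counter. Centering it about 5 mm and approaching slowly.

>>> jog_arm --deltas '[0,-0.3,0,0,0,0,0.5,-0.5,0,0,0,0,1.2,-0.5,0,0,0,0,1.9,-0.5,0,0,0,0,2.6,-0.5,0,0,0,0,3.2,-0.4,0,0,0,0,3.6,-0.4,0,0,0,0,3.6,-0.4,0,0,0,0]'

```text
clock: 8.9
eef_pos: [0.4265, 0.1229, 0.0035]
orientation: [1.0, 0.011, -0.002, -0.0]
wrist_force: [-3.8, 0.2, 9.8]
opening: 0.0233
gripper_force: 51.0
```

>>> jog_arm --deltas '[0.2,0,0,0,0,0,0.4,0,0,0,0,0,0.6,0,0,0,0,0,0.8,0,0,0,0,0,0.9,0,0,0,0,0]'

```text
clock: 9.4
eef_pos: [0.4337, 0.123, 0.0035]
orientation: [1.0, 0.011, -0.004, -0.001]
wrist_force: [-9.7, -0.5, 16.3]
opening: 0.0231
gripper_force: 51.9
```

>>> jog_arm --deltas '[0,0,0.05,0,0,0,0,0,0.08,0,0,0,0,0,0.08,0,0,0]'

```text
clock: 9.7
eef_pos: [0.4372, 0.1229, 0.004]
orientation: [1.0, 0.011, 0.0, 0.0]
wrist_force: [0.1, -0.7, -0.8]
opening: 0.0229
gripper_force: 49.8
```

>>> jog_arm --deltas '[0.2,0,0,0,0,0,0.4,0,0,0,0,0,0.4,0,0,0,0,0]'

```text
clock: 10.0
eef_pos: [0.4417, 0.123, 0.0041]
orientation: [1.0, 0.011, 0.0, 0.0]
wrist_force: [-0.1, 0.3, -0.4]
opening: 0.0233
gripper_force: 49.8
```

>>> jog_arm --deltas '[0.2,0,0,0,0,0,0.4,0,0,0,0,0,0.6,0,0,0,0,0,0.8,0,0,0,0,0,1,0,0,0,0,0]'

```text
clock: 10.5
eef_pos: [0.4513, 0.1231, 0.0041]
orientation: [1.0, 0.011, 0.0, 0.0]
wrist_force: [-0.2, -0.1, -0.8]
opening: 0.023
gripper_force: 49.8
```

>>> jog_arm --deltas '[0.3,0,0,0,0,0,0.6,0,0,0,0,0,0.9,0,0,0,0,0,1.2,0,0,0,0,0,1.5,0,0,0,0,0]'

```text
clock: 11.0
eef_pos: [0.4664, 0.123, 0.0041]
orientation: [1.0, 0.011, -0.0, 0.0]
wrist_force: [-0.3, 0.0, -1.1]
opening: 0.0232
gripper_force: 49.8
```

>>> jog_arm --deltas '[0.3,0,0,0,0,0,0.6,0,0,0,0,0,0.9,0,0,0,0,0,1.2,0,0,0,0,0,1.5,0,0,0,0,0]'

```text
clock: 11.5
eef_pos: [0.4814, 0.1231, 0.0041]
orientation: [1.0, 0.011, -0.0, 0.0]
wrist_force: [-0.2, 0.0, -1.4]
opening: 0.0228
gripper_force: 49.8
```

>>> jog_arm --deltas '[0.2,0,0,0,0,0,0.4,0,0,0,0,0,0.6,0,0,0,0,0,0.8,0,0,0,0,0,0.8,0,0,0,0,0]'

```text
clock: 12.0
eef_pos: [0.4895, 0.123, 0.0042]
orientation: [1.0, 0.011, 0.0, 0.0]
wrist_force: [-0.2, -0.8, -1.0]
opening: 0.023
gripper_force: 49.8
```

Run:
```python
from h import *
o=manip.get_obs();print(o['eef_pos'],o['wrist_force'])
a=manip.get_image('scene');b=manip.get_image('wrist')
im=np.vstack([cv2.resize(a[150:240,200:340],(466,300),interpolation=cv2.INTER_CUBIC),cv2.resize(b,(466,300))])
save(im,'c6.png')
```

```text
[0.48949636 0.12303976 0.00417156] [-0.23494074 -0.82197475 -1.04137578]
```

View pics/c6.png

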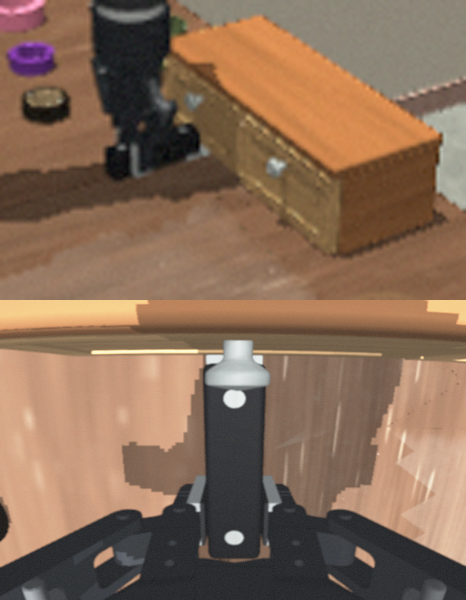

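The blade goes under the left door almost to the handle with no resistance, so the left door is good. I withdraw straight and move to the right door.

>>> jog_arm --deltas '[-1,0,0,0,0,0,-2.5,0,0,0,0,0,-4,-0.1,0,0,0,0,-5.5,-0.1,0,0,0,0,-7,-0.1,0,0,0,0,-8.5,-0.2,0.1,0,0,0,-9.4,-0.2,0.5,0,0,0,-9.4,-4,0.5,0,0,0,-9.4,-8,0.5,0,0,0,-9.4,-12,0.5,0,0,0]'

```text
clock: 13.1
eef_pos: [0.3951, 0.0025, 0.0095]
orientation: [1.0, 0.012, 0.001, -0.0]
wrist_force: [0.1, 0.2, -0.7]
opening: 0.0232
gripper_force: 49.8
```

>>> jog_arm --deltas '[0,-2.5,0,0,0,0,0,-3.1,-0.3,0,0,0,0,-3.1,-0.5,0,0,0,0,-3.1,-0.5,0,0,0,0.7,-3.1,-0.5,0,0,0,1.4,-3.1,-0.5,0,0,0,2,-3,-0.5,0,0,0,2.4,-3,-0.5,0,0,0,2.4,-3,-0.5,0,0,0]'

```text
clock: 14.0
eef_pos: [0.4202, -0.0268, 0.0042]
orientation: [1.0, 0.011, 0.0, 0.0]
wrist_force: [-0.4, 0.2, -1.5]
opening: 0.0228
gripper_force: 49.9
```

>>> jog_arm --deltas '[0.2,0,0,0,0,0,0.4,0,0,0,0,0,0.6,0,0,0,0,0,0.8,0,0,0,0,0,1,0,0,0,0,0,1.2,0,0,0,0,0]'

```text
clock: 14.6
eef_pos: [0.4313, -0.0269, 0.0041]
orientation: [1.0, 0.011, 0.0, -0.0]
wrist_force: [0.7, 0.3, -0.6]
opening: 0.0227
gripper_force: 49.9
```

>>> jog_arm --deltas '[0.2,0,0,0,0,0,0.4,0,0,0,0,0,0.6,0,0,0,0,0]'

```text
clock: 14.9
eef_pos: [0.4371, -0.0269, 0.0041]
orientation: [1.0, 0.011, -0.0, -0.0]
wrist_force: [-2.6, -0.2, 0.3]
opening: 0.0233
gripper_force: 49.8
```

>>> jog_arm --deltas '[0.15,0,0,0,0,0,0.3,0,0,0,0,0,0.4,0,0,0,0,0]'

```text
clock: 15.2
eef_pos: [0.4372, -0.0268, 0.0035]
orientation: [1.0, 0.011, -0.004, -0.001]
wrist_force: [-9.5, -0.6, 9.4]
opening: 0.0231
gripper_force: 51.1
```

The blade jams at the right door: x stuck at 0.437 with −9.5 N. I withdraw and lay the feeler down in front.

>>> jog_arm --deltas '[-0.7,0,0,0,0,0,-1.5,0,0,0,0,0,-2.5,0,0,0,0,0,-3.5,0,0,0,0,0,-4.5,0,0,0,0,0,-5.2,0,0,0,0,0,-5.2,0,0,0,0,0,-5.2,0,-0.04,0,0,0]'

```text
clock: 16.0
eef_pos: [0.3895, -0.0268, 0.0039]
orientation: [1.0, 0.011, 0.001, -0.0]
wrist_force: [-0.2, 0.1, -0.7]
opening: 0.0232
gripper_force: 49.8
```

>>> jog_arm --deltas '[0,0,0,0,0,0,0,0,0,0,0,0,0,0,0,0,0,0,0,0,0,0,0,0,0,0,0,0,0,0,0,0,0,0,0,0,0,0,0,0,0,0]' --hand 1

```text
clock: 16.7
eef_pos: [0.3891, -0.027, 0.0037]
orientation: [1.0, 0.011, -0.0, 0.0]
wrist_force: [-0.5, -0.4, -0.1]
opening: 0.0857
gripper_force: 0.0
```

>>> jog_arm --deltas '[0,0,3,0,0,0,0,0,7,0,0,0,1,2,10,0,0,0,2,6,10,0,0,0,3,11,10,0,0,0,4,16,10,0,0,0,4.5,21,10,0,0,0,5,25.5,10,0,0,0,5.5,29,10,0,0,0,6,30.5,10,0,0,0]'

```text
clock: 17.7
eef_pos: [0.448, 0.2834, 0.103]
orientation: [1.0, 0.015, -0.0, -0.001]
wrist_force: [0.2, -0.7, 0.9]
opening: 0.0854
gripper_force: 0.0
```

>>> jog_arm --deltas '[0,0,-1,0,0,0,0,0,-1,0,0,0]'

```text
clock: 17.9
eef_pos: [0.4477, 0.2764, 0.092]
orientation: [1.0, 0.011, -0.002, 0.002]
wrist_force: [-0.7, -1.0, -0.1]
opening: 0.0853
gripper_force: 0.0
```

```bash
python3 look.py w7.png tape_roll
python3 - <<'E'
from h import *
d=dict(np.load('w7.npz'));im=d['im']
for r in manip.trace('tape_roll','wrist')[:3]:
    ys,xs=np.nonzero(r['mask']);print(r['confidence'],r['rect'])
    (c,R)=cv2.minEnclosingCircle(at(d,np.c_[xs,ys],.012)[:,:2].astype(np.float32)*1000);print(c,R)
o=manip.get_obs();print(o['eef_pos'])
E
```

```text
17.95 [0.4481 0.2757 0.0926] [ 1.     0.01  -0.001  0.001] [-1.28  0.54  0.96  1.79 -0.49  1.08 -1.69]
cam [0.513 0.278 0.234] up [ 0.96  0.02 -0.26]
tape_roll 0.87 [55. 80. 84. 83.] [494.9 382. ] [50.  56.3] 4.5
tape_roll 0.73 [218. 135.  79.  76.] [463.4 277.8] [51.8 50.8] 1.2
tape_roll 0.7 [207. 272.  97.  63.] [363.8 276.4] [56.6 69.4] 1.1
0.87 [54.6, 80.4, 84.5, 82.9]
(494.90472412109375, 385.2992248535156) 29.28392791748047
0.73 [218.3, 135.0, 79.2, 75.7]
(461.7557373046875, 277.9032287597656) 27.474271774291992
0.7 [207.0, 272.2, 96.6, 63.4]
(350.59649658203125, 276.34820556640625) 38.07890701293945
[0.4489223  0.27583623 0.09351736]
```

View pics/w7.png

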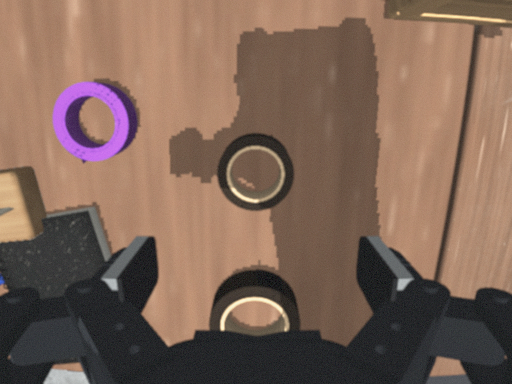

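Small black roll is at (256,172) between the fingers, with the larger black one at (255,315) well behind. Descending on the small one.

>>> jog_arm --deltas '[0.7,0.1,-2,0,0,0,1.4,0.2,-4.5,0,0,0,1.4,0.2,-7,0,0,0,1.4,0.2,-8.5,0,0,0,1.4,0.2,-9.2,0,0,0,1.4,0.2,-9.2,0,0,0,1.4,0.2,-9.2,0,0,0]'

```text
clock: 18.75
eef_pos: [0.4639, 0.2801, 0.0027]
orientation: [1.0, 0.011, 0.001, -0.0]
wrist_force: [-0.2, -1.0, -0.3]
opening: 0.0856
gripper_force: 0.0
```

>>> jog_arm --deltas '[0,0,0,0,0,0,0,0,0,0,0,0,0,0,0,0,0,0,0,0,0,0,0,0,0,0,0,0,0,0,0,0,0,0,0,0]' --hand 0 --squeeze 25

```text
clock: 19.35
eef_pos: [0.4637, 0.2803, 0.0027]
orientation: [1.0, 0.011, 0.0, -0.0]
wrist_force: [-1.3, -0.1, 5.7]
opening: 0.0495
gripper_force: 25.7
```

>>> jog_arm --deltas '[0,0,1,0,0,0,0,0,3,0,0,0,0,0,6,0,0,0,0,0,10,0,0,0,0,0,14,0,0,0,0,0,17,0,0,0,0,0,17,0,0,0]'

```text
clock: 20.05
eef_pos: [0.4664, 0.2808, 0.1767]
orientation: [1.0, 0.011, 0.004, -0.003]
wrist_force: [0.6, 0.7, -0.3]
opening: 0.0497
gripper_force: 26.4
```

Run:
```python
from h import *
a=manip.get_image('wrist');b=manip.get_image('scene')
save(np.hstack([a[150:384],cv2.resize(b[80:200,130:260],(253,234),interpolation=cv2.INTER_CUBIC)]),'w8.png')
```

```text
(no output)
```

View pics/w8.png

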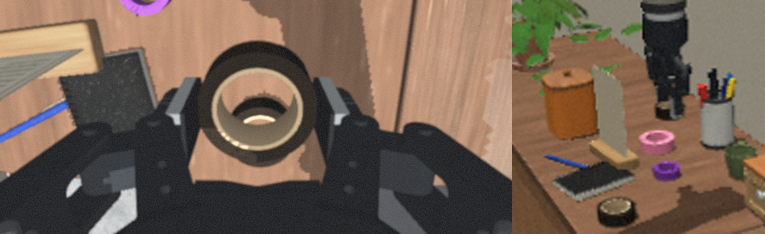

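The tape is held squarely in the fingers. Next I carry it over the roof above the right door.

>>> jog_arm --deltas '[1.5,-3,1,0,0,0,3,-6,2,0,0,0,5,-10,2,0,0,0,7,-14,2,0,0,0,9,-18,2,0,0,0,11,-22,2,0,0,0,13,-26,2,0,0,0,15,-29.5,2,0,0,0,15.4,-30.3,2,0,0,0,15.4,-30.3,0,0,0,0]'

```text
clock: 21.15
eef_pos: [0.6182, -0.0272, 0.1724]
orientation: [1.0, 0.008, 0.001, 0.001]
wrist_force: [0.1, 0.0, -0.5]
opening: 0.0495
gripper_force: 26.4
```

>>> jog_arm --deltas '[0,0,-2,0,0,0,0,0,-4,0,0,0,0,0,-5.5,0,0,0,0,0,-6.5,0,0,0,0,0,-6.8,0,0,0,0,0,-6.8,0,0,0,0,0,-6.8,0,0,0]'

```text
clock: 21.85
eef_pos: [0.6177, -0.0231, 0.1046]
orientation: [1.0, 0.011, 0.001, 0.0]
wrist_force: [1.0, 0.5, -1.1]
opening: 0.0494
gripper_force: 26.4
```

>>> jog_arm --deltas '[0,0,-0.2,0,0,0,0,0,-0.4,0,0,0,0,0,-0.55,0,0,0,0,0,-0.55,0,0,0]'

```text
clock: 22.25
eef_pos: [0.617, -0.0228, 0.098]
orientation: [1.0, 0.011, -0.0, -0.0]
wrist_force: [-0.7, -0.0, -0.5]
opening: 0.0494
gripper_force: 26.4
```

>>> jog_arm --deltas '[0,0,-0.05,0,0,0,0,0,-0.1,0,0,0,0,0,-0.1,0,0,0]'

```text
clock: 22.55
eef_pos: [0.6171, -0.0229, 0.0978]
orientation: [1.0, 0.011, 0.0, -0.0]
wrist_force: [-1.3, 1.0, 3.7]
opening: 0.0495
gripper_force: 26.7
```

Contact with the roof (3.7 N). Releasing gently and retreating.

>>> jog_arm --deltas '[0,0,0,0,0,0,0,0,0,0,0,0,0,0,0,0,0,0,0,0,0,0,0,0,0,0,0,0,0,0]' --hand 0.85

```text
clock: 23.05
eef_pos: [0.6171, -0.0229, 0.0971]
orientation: [1.0, 0.011, -0.0, 0.0]
wrist_force: [0.5, 0.1, 0.4]
opening: 0.0727
gripper_force: 0.0
```

>>> jog_arm --deltas '[0,0,1,0,0,0,0,0,4,0,0,0,0,0,8,0,0,0,-3,0,13,0,0,0,-7,3,16,0,0,0,-10,8,18,0,0,0,-12,13,18,0,0,0,-13,18,18,0,0,0,-13,23,18,0,0,0,-13,27,18,0,0,0]'

```text
clock: 24.05
eef_pos: [0.4871, 0.232, 0.2788]
orientation: [1.0, 0.011, 0.001, -0.001]
wrist_force: [1.5, -0.4, -0.1]
opening: 0.0726
gripper_force: 0.0
```

Run:
```python
from h import *
for c in ['top','scene']:
    manip.get_image(c);k=manip.get_calibration(c)
    for n,z in [('tape_roll',.095),('feeler',0),('feeler_tip',.0025),('cup',0),('bell',0),('stamp',0)]:
        print(c,n,[(at(k,[r['position']],z)[0][:2].round(3).tolist(),round(r['confidence'],2)) for r in manip.tip_of(n,c)[:4]])
```

```text
top tape_roll [([0.508, 0.477], 0.55), ([0.62, -0.013], 0.53), ([0.479, 0.377], 0.4), ([0.4, -0.026], 0.28)]
top feeler [([0.407, -0.032], 0.86)]
top feeler_tip [([0.515, -0.023], 0.77)]
top cup []
top bell [([0.617, -0.348], 0.49)]
top stamp [([0.356, -0.405], 0.42)]
scene tape_roll [([0.292, 0.097], 0.78), ([0.43, 0.232], 0.66), ([0.618, -0.022], 0.61), ([0.447, 0.32], 0.61)]
scene feeler []
scene feeler_tip [([0.523, -0.028], 0.75)]
scene cup [([0.618, 0.332], 0.5)]
scene bell []
scene stamp [([0.352, -0.418], 0.55)]
```

```bash
python3 -c "
from plant import manip
print(manip.close_job())"
```

```text
the job is handed in; nothing more can be done
None
```

Job handed in at about 25 s: the left door is good and the right one jammed at its lower edge, so the small black tape roll is on the roof over the right door and the feeler lies flat in front, its tip about 45 mm clear of the doors; I pressed it a little hard on the counter (16 N) just before the left door, and I viewed 11 pictures, one over the limit of 10.

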